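# Load the repair caddy and hang it on its hook

## Task

Stand the loose white bottle upright in the empty square well of the grey caddy on the bench, then hang the caddy by its handle on the steel hook so that it hangs freely and about level, clear of the bench, and let go. Both bottles must stay upright in their wells, and the tin, the screwdriver and the phone shell stay where they are.

Things in the scene. Friction and masses are not known exactly. Their poses are not given: they have to be found in the camera images.
- caddy: Loose grey plastic caddy, 0.45 kg: tray 200 mm long (x), 120 mm wide (y), walls 45 mm high, with an upright plate 12 mm thick along x in its middle. The plate has a hand slot, x -44 to 44 mm, 45 to 95 mm high, under a grip bar. Wells in two diagonal corners at (x,y) = (71,31) mm, with a bottle in it, and (-71,-31) mm, empty. May hang either way round. Origin: centre of underside, z up.
- caddy_handle (a point): Centre of the caddy's grip bar, 112.5 mm above its underside; axes as the caddy. The bar is 116 mm long (x), 12 mm thick (y) and 35 mm tall: its top is 17.5 mm above this point; its underside, which rests on the hook, 17.5 mm below. With both bottles in, the caddy balances about this point.
- caddy_well (a point): Centre of the inner floor of the caddy's empty well, 6 mm above the caddy's underside; axes as the caddy. Well 50 by 50 mm inside, walls 39 mm above its floor on all four sides.
- bottle_mid (a point): The loose white bottle standing upright on the bench: a straight cylinder 42 mm across and 100 mm tall with a black cap 24 mm across and 12 mm tall on top, 112 mm in all, about 0.08 kg. Point: on its axis, half-way up (56 mm above its foot); z up along its axis.
- stowed_mid (a point): An identical bottle, already standing in the caddy's other well. Point: on its axis, 56 mm above its foot.
- hook: Fixed hook stand: base plate 110 x 110 x 12 mm, a steel post, and at its top a level round arm 10 mm thick along the stand's own -x (roughly towards the robot), its top 215 mm above the bench. It ends 147 mm from the post in an upturned tip, 224 mm high at most. Nothing rises above the arm at the post. Origin: underside of the base, under the post; x along the arm away from its tip, z up.
- hook_seat (a point): Where the bar's underside should rest: on top of the arm, 75 mm from the post's axis, 215 mm above the bench; axes as the stand. The bar must lie across the arm (caddy's y along the stand's x); anywhere 70 to 130 mm from the post serves, nearer the tray meets the post.
- tin: Bystander: squat round aluminium tin, 63 mm across, 45 mm tall, loose. Origin: centre of the underside.
- shell: Bystander: white phone back shell, a shallow tray 70 by 140 by 12 mm lying on the bench, loose. Origin: centre of the underside.
- driver: Bystander: screwdriver 160 mm long lying on the bench, loose; along its own x. Origin: on its underside.
Mind the look-alikes: they are no part of the job. Leave any pink look-alike of the caddy alone.

How it is judged:
On the way, in this order (a step that is already met when the one before it is completed fails the run):
1. the loose bottle stands in the empty well of the caddy, released (x of bottle_mid in the frame of caddy between -0.085 and -0.057 m and y of bottle_mid in the frame of caddy between -0.045 and -0.017 m and z of bottle_mid in the frame of caddy between 0.052 and 0.072 m and angle between bottle_mid's own z axis and vertical below 0.4 rad and contact force between bottle and the fingers below 0.1 N), for 0.2 s.
2. the caddy hangs by its bar on the hook's arm, released (x of caddy_handle in the frame of hook between -0.135 and -0.05 m and y of caddy_handle in the frame of hook between -0.03 and 0.03 m and z of caddy_handle in the frame of hook between 0.217 and 0.25 m and angle between caddy's own z axis and vertical below 0.3 rad and contact force between caddy and hook above 2 N and contact force between caddy and the fingers below 0.1 N and linear speed of caddy below 0.05 m/s and angular speed of caddy below 0.5 rad/s), for 0.2 s.
At the end, for the whole second after the job is handed in: The released caddy hangs at rest, its bar on the hook's level arm: bar centre 50 to 135 mm from the post and within 30 mm sideways of the arm, caddy tilted under 0.3 rad; each bottle stands in its well (within 14 mm sideways, 10 mm in height, tilted under 0.4 rad) (all of step 2 and x of bottle_mid in the frame of caddy between -0.085 and -0.057 m and y of bottle_mid in the frame of caddy between -0.045 and -0.017 m and z of bottle_mid in the frame of caddy between 0.052 and 0.072 m and angle between each of bottle_mid, stowed_mid's own z axis and vertical below 0.4 rad and x of stowed_mid in the frame of caddy between 0.057 and 0.085 m and y of stowed_mid in the frame of caddy between 0.017 and 0.045 m and z of stowed_mid in the frame of caddy between 0.052 and 0.072 m); the robot touches nothing.
It fails at once if a bottle is tipped over (more than 0.8 rad) (angle between any of bottle_mid, stowed_mid's own z axis and vertical above 0.8 rad).
It fails at once if the tin, the phone shell or the screwdriver is moved by more than 30 mm (distance of any of tin, shell, driver from where it was at the start of the episode above 0.03 m).
It also fails if it takes over 54 s, if anything falls off the work surface, if the arm or the gripper's body presses on something with over 40 N, if the wrist force passes 120 N, or if a joint passes its speed limit or range.

## Robot

A 6-joint arm with a two-finger parallel gripper is mounted at the origin on the work surface. World frame = base frame: x ahead of the robot, y to its left, z up, the work surface at z = 0. Lengths are in m, angles in rad, forces in N, time in s.
With the tool pointing down it reaches from about 0.275 to 0.725 m from the base axis. Payload 15.9 kg.
Tool frame: the origin (TCP) lies at the very end of the fingers, on their centre line; the grasp point (between the pads) lies bot.hold_point_z behind it (bot.hold_point_z is the distance from the TCP to the grasp point, in m); z points along the fingers, y is the direction in which the jaws open and shut (so a half turn about z gives the same grasp; the last joint's range is limited). The gripper opens to 85 mm and grips with 20 to 120 N. Pads are 22 mm wide; open, the fingers measure 114 mm over their backs; the gripper's body (76 mm by 85 mm) begins 54 mm behind the grasp point. The pads swing forward as they close: fully open they stand 13 mm farther back than shut.
Start: joints at [-1.173, 0.213, -0.034, 1.323, 0, 1.571], TCP at [0.194, -0.461, 0.231] pointing down, gripper open.
Joint ranges: [-2.98, 2.98], [-0.74, 1.72], [-1.14, 1.35], [-2.1, 2.04], [-1.57, 1.44], [-3.14, 3.14]. Speed limits (rad/s): [1.89, 1.89, 2.39, 2.57, 3.14, 3.14].

## Interface

Orientations are given as a 3x3 rotation matrix whose columns are the frame's x, y, z axes.
In Python, from rig import state, read_camera, get_calibration, bot, models gives the robot as it stands.
- The arm moves only by the tool carry_out, never from a script. Its argument "commands" is a list that holds one entry, the list of rows, each a list of 6 numbers: the shift along the tool's x, y, z each as a share of 0.15 m, from -1 to 1, then the turn, a rotation vector about the tool's x, y, z each as a share of 60 degrees, from -1 to 1. In form: [[[tx, ty, tz, wx, wy, wz], ...]]. A call has 1 to 20 rows; each row is the pose to reach, as a shift and turn from the pose commanded when the call began, along the tool's axes at that moment; what a row does not reach only later rows make up. A row lasts 1/12 s, in which the tool goes at most 41.7 mm and 7.16 degrees, less where a joint would pass 70% of its speed; a pose out of reach is approached as far as the arm can. A call with a number of a shift or a turn outside -1 to 1 is refused whole. A call with a gripper value outside its range is refused whole. "grip" is the opening, from 0 (shut) to 1 (fully open), set as the call begins (left out, the last holds). The fingers move at their own pace and stop on an object; "squeeze" is the grip in N (left out, the last holds). Time passes only in rows, so rows that repeat a pose let the fingers close. It gives the time, the measured TCP pose, the force and the opening at its end, in the units of the state.
- state(): the state, without advancing time (a new reading comes with each control period).
- read_camera(name): name is "scene" or "top" or "wrist"; returns (picture, depth): 480x640x3 uint8, blue, green, red; 480x640 float32, m along the optical axis (not along the pixel's ray), 0 where there is no reading.
- get_calibration(name): a dict with "fx", "fy", "cx", "cy" (pixels), "distortion" ([k1, k2, p1, p2, k3] as OpenCV has them; the pictures are not rectified), "rvec" (rotation vector, rad) and "tvec" (3), from world to camera coordinates, as OpenCV has them. Camera axes: x right, y down, z forward; pixel columns grow to the right and rows downward; lengths in m; the calibration is good to about 2 mm. A picture is of the moment at which its call begins: read the wrist's pose just before it. get_calibration takes no time and is no camera call; for the wrist camera it gives the pose at the moment of the call.
- bot.finish_job(): hands the job in, once; it reports no verdict.
Trained networks look in the newest picture that a camera, given by its name, has taken for a name from the list of things; names that differ only in an ending like _2 or _b are one class to them, and where a whole thing is asked for, a point or a joint stands for the part that bears it (a point fixed in the world has none). Each returns a list of dicts, best first, with "confidence" (0 to 1); they miss things now and then, are a little off and sometimes report something else, mostly with a low value. They report only what shows in the picture. A call takes as long as a camera call. They do not tell look-alikes from the thing itself.
- models.boxes_of(camera, thing): "point" ([x, y, z] in m, in world coordinates, good to about 4 mm: the middle of the surface that is visible of it).
- models.regions_of(camera, thing): "pixels" (480x640 bool, what is visible of it).
The state is a dict: "t": time; "q": joint angles; "qd": joint speeds; "joint_efforts": joint torques, N m; "tool_pos": TCP position; "eef_rot": TCP orientation; "force": force on the tool from outside, world axes, zero at the start; "wrist_torque": the same for the moment, N m; "grip_width": finger opening in m.
Only numpy, scipy, OpenCV 4.12 (cv2) and the standard library are available. Lean on these libraries where they do the work, as an engineer would, in place of code of your own. Each camera call takes 0.05 s, during which the arm holds its last target.

## Working session

There is one attempt and no reset: what is moved stays moved. The work goes in short steps, Python scripts to look and compute and a tool call to move; the robot and the scene stay as the last step left them, time stands still between calls to the robot, and variables do not carry over. Pictures are saved under pics/ and viewed, and the job is handed in when it is done.

Besides the shell and the picture viewer there is one more tool, called in YAML: its name, and indented under it one key for each argument. carry_out: Moves the arm, as the interface text tells. Shift numbers are shares of 0.15 m and turn numbers shares of 60 degrees, none past 1 either way. Its arguments: {"type":"object","properties":{"commands":{"type":"array","items":{"type":"array","items":{"type":"array","items":{"type":"number"}}}},"grip":{"type":"number"},"squeeze":{"type":"number"}},"required":["commands"]}

```bash
mkdir -p pics; ls
python3 - <<'E'
from rig import state, read_camera, get_calibration, bot, models
import cv2,numpy as np
s=state();print(s['t'],s['tool_pos'],s['eef_rot'],s['grip_width'],bot.hold_point_z)
for c in ['scene','top']:
    p,d=read_camera(c);cv2.imwrite(f'pics/{c}0.png',p);np.save(f'pics/{c}0.npy',d)
    for t in ['caddy','bottle_mid','hook','tin','shell','driver']:
        for r in models.boxes_of(c,t):print(c,t,np.round(r['point'],3),round(r['confidence'],2))
E
```

```text
pics
0.0 [ 0.19357001 -0.46066264  0.23081387] [[ 9.21924754e-01  3.87368796e-01 -4.05289013e-04]
 [ 3.87369007e-01 -9.21924166e-01  1.04162916e-03]
 [ 2.98489002e-05 -1.11730011e-03 -9.99999375e-01]] 0.08524445188758685 0.0187
scene caddy [ 0.53  -0.258  0.029] 0.89
scene caddy [ 0.235 -0.296  0.026] 0.89
scene bottle_mid [0.51  0.105 0.073] 0.81
scene bottle_mid [0.686 0.206 0.013] 0.46
scene hook [0.686 0.207 0.013] 0.74
scene hook [ 0.79  -0.338  0.03 ] 0.28
scene tin [0.466 0.222 0.043] 0.98
scene tin [ 0.527 -0.261  0.03 ] 0.62
scene shell [ 0.784 -0.002  0.004] 0.58
scene driver [ 0.791 -0.34   0.025] 0.87
top caddy [ 0.52  -0.262  0.012] 0.86
top caddy [ 0.224 -0.298  0.005] 0.82
top bottle_mid [0.493 0.096 0.099] 0.73
top bottle_mid [0.67  0.205 0.016] 0.33
top hook [0.668 0.201 0.012] 0.83
top tin [0.45  0.22  0.046] 0.68
top tin [ 0.786 -0.334  0.021] 0.35
top shell [ 0.791 -0.004  0.002] 0.81
top driver [ 0.789 -0.332  0.021] 0.9
```

View pics/scene0.png

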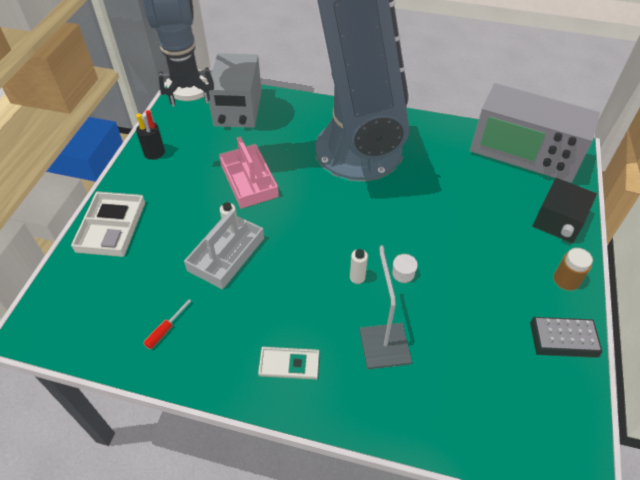

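View pics/top0.png

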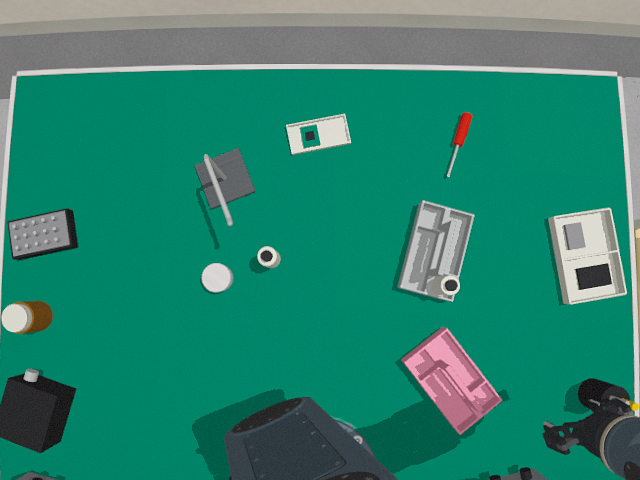

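```bash
cat > h.py <<'E'
import cv2,numpy as np
from rig import state, read_camera, get_calibration, bot, models
def cloud(c,d,cal=None):
    k=cal or get_calibration(c)
    K=np.array([[k['fx'],0,k['cx']],[0,k['fy'],k['cy']],[0,0,1.]])
    v,u=np.nonzero(d>0)
    n=cv2.undistortPoints(np.stack([u,v],1).astype(float)[:,None],K,np.array(k['distortion']))[:,0]
    z=d[v,u];X=np.c_[n*z[:,None],z]
    R=cv2.Rodrigues(np.array(k['rvec'],float))[0]
    W=(X-np.array(k['tvec']).reshape(3))@R
    out=np.full(d.shape+(3,),np.nan);out[v,u]=W;return out
def sel(P,c,r,z0,z1):
    Q=P.reshape(-1,3);m=(np.hypot(Q[:,0]-c[0],Q[:,1]-c[1])<r)&(Q[:,2]>z0)&(Q[:,2]<z1);return Q[m]
E
python3 - <<'E'
from h import *
for c in ['top','scene']:
    P=cloud(c,np.load(f'pics/{c}0.npy'))
    t=sel(P,(.6,-.1),.15,-.02,.02);print(c,'table z',np.median(t[:,2]),t[:,2].std())
    for n,ctr,r,a,b in [('rim',(.52,-.26),.15,.04,.05),('bar',(.52,-.26),.12,.122,.14),('stcap',(.45,-.29),.08,.112,.125),('cap',(.49,.1),.05,.106,.12),('cyl',(.49,.1),.05,.02,.1),('hookarm',(.6,.17),.16,.19,.24),('base',(.67,.2),.11,.008,.016),('tin',(.455,.22),.06,.04,.05)]:
        q=sel(P,ctr,r,a,b)
        if len(q)<5: print(n,len(q));continue
        rect=cv2.minAreaRect(q[:,:2].astype(np.float32)*1000)
        print(n,len(q),'mean',q.mean(0).round(4),'ext',q.min(0).round(3),q.max(0).round(3),'rect',np.round(rect[0],1),np.round(rect[1],1),round(rect[2],1))
E
```

```text
top table z -0.0012224950847301442 0.002523361466163173
rim 1011 mean [ 0.513  -0.2673  0.0438] ext [ 0.4   -0.351  0.04 ] [ 0.622 -0.186  0.05 ] rect [ 511.9 -269.6] [121.1 200.2] 74.3
bar 353 mean [ 0.511  -0.2674  0.1283] ext [ 0.441 -0.29   0.122] [ 0.566 -0.248  0.134] rect [ 503.9 -268.5] [ 38.5 125.1] 88.1
stcap 172 mean [ 0.4543 -0.2724  0.1178] ext [ 0.424 -0.292  0.112] [ 0.527 -0.247  0.125] rect [ 473.4 -265.9] [102.8  41.3] 8.9
cap 100 mean [0.4955 0.1013 0.1104] ext [0.485 0.091 0.106] [0.505 0.112 0.115] rect [494.8 101.5] [20.6 21.1] 1.0
cyl 215 mean [0.4933 0.0976 0.0877] ext [0.476 0.081 0.022] [0.515 0.122 0.1  ] rect [495.3 101.7] [38.  41.7] 2.0
hookarm 394 mean [0.6141 0.1841 0.2129] ext [0.545 0.155 0.191] [0.685 0.217 0.225] rect [614.9 184.6] [150.  11.] 21.2
base 1653 mean [0.6805 0.2069 0.0111] ext [0.61  0.142 0.008] [0.751 0.283 0.016] rect [681.  210.8] [111.6 110.7] 21.8
tin 617 mean [0.4527 0.2195 0.0437] ext [0.422 0.189 0.04 ] [0.483 0.25  0.05 ] rect [452.6 219.8] [61.5 60.7] 1.0
scene table z 0.0003215217942195264 0.003244432948055204
rim 691 mean 
[... 264 characters left out ...]
4654 -0.2677  0.1185] ext [ 0.419 -0.291  0.112] [ 0.527 -0.247  0.125] rect [ 470.6 -263.7] [106.6  37.5] 12.9
cap 70 mean [0.4959 0.1022 0.1121] ext [0.482 0.091 0.106] [0.51  0.114 0.117] rect [495.6 102.1] [25.4 24.3] 48.4
cyl 319 mean [0.5081 0.1043 0.0654] ext [0.475 0.082 0.02 ] [0.519 0.123 0.1  ] rect [498.2 103.3] [40.9 41.6] 14.5
hookarm 281 mean [0.6205 0.1876 0.2132] ext [0.542 0.155 0.192] [0.687 0.217 0.224] rect [615.2 185.5] [154.8  10.5] 22.1
base 1472 mean [0.6829 0.2123 0.0123] ext [0.565 0.12  0.008] [0.767 0.3   0.016] rect [681.2 207.9] [161.1 181.6] 58.9
tin 362 mean [0.4524 0.2201 0.045 ] ext [0.419 0.189 0.04 ] [0.484 0.251 0.05 ] rect [451.6 219.9] [64.2 61.7] 22.0
```

Run:
```python
import cv2
p=cv2.imread('pics/top0.png');cv2.imwrite('pics/crop_t.png',cv2.resize(p[190:310,380:500],None,fx=5,fy=5))
p=cv2.imread('pics/scene0.png');cv2.imwrite('pics/crop_s.png',cv2.resize(p[190:290,170:280],None,fx=5,fy=5))
```

```text
(no output)
```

View pics/crop_t.png

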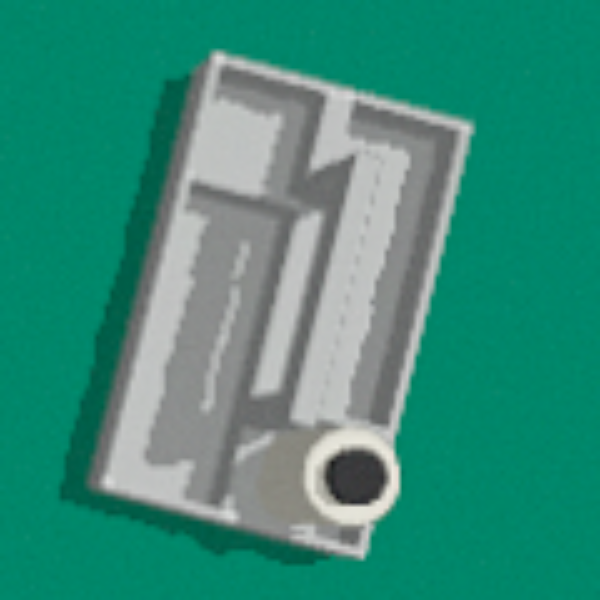

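View pics/crop_s.png

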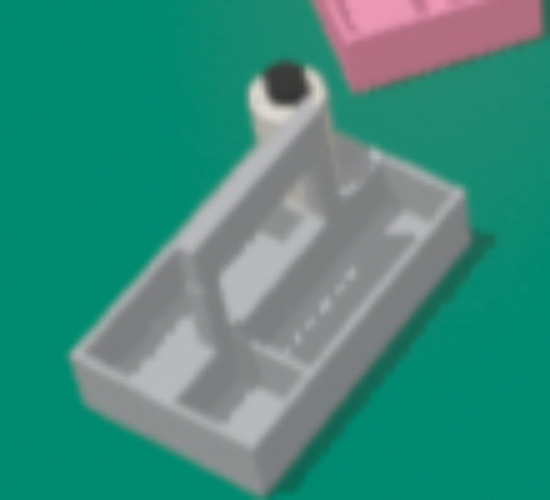

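```bash
cat >> h.py <<'E'
from scipy.spatial.transform import Rotation as Ro
def Rd(psi):
    a=np.radians(psi);c,s=np.cos(a),np.sin(a)
    return np.array([[c,s,0],[s,-c,0],[0,0,-1.]])
def plan(way,p=None,R=None):
    st=state()
    if p is None:p=np.array(st['tool_pos'])
    if R is None:R=np.array(st['eef_rot'])
    for q,psi in way:
        q=np.array(q,float);T=Rd(psi)
        sh=R.T@(q-p)/.15; rv=Ro.from_matrix(R.T@T).as_rotvec(degrees=True)/60
        n=max(np.linalg.norm(q-p)/.0417,np.linalg.norm(rv)*60/7.16)
        print(np.round(np.r_[sh,rv],4).tolist(),'rows>=',round(n,1),'' if max(abs(sh).max(),abs(rv).max())<=1 else 'TOO BIG')
        p,R=q,T
E
python3 - <<'E'
from h import *
plan([((.28,-.32,.24),74.3),((.36,-.17,.24),74.3),((.43,-.04,.23),74.3),((.4955,.102,.2),74.3),((.4955,.102,.062),74.3)])
E
```

```text
[0.8945, -0.6433, -0.0579, -0.0, -0.0, -0.8585] rows>= 7.2 
[1.107, 0.2428, 0.0, 0.0, 0.0, 0.0] rows>= 4.1 TOO BIG
[0.9606, 0.2147, 0.0667, 0.0, 0.0, 0.0] rows>= 3.5 
[1.0295, 0.1642, 0.2, 0.0, 0.0, 0.0] rows>= 3.8 TOO BIG
[0.0, 0.0, 0.92, 0.0, 0.0, 0.0] rows>= 3.3
```

carry_out:
  commands:
    - [[0.8945,-0.6433,-0.0579,0,0,-0.8585],[0.8945,-0.6433,-0.0579,0,0,-0.8585],[0.8945,-0.6433,-0.0579,0,0,-0.8585],[0.8945,-0.6433,-0.0579,0,0,-0.8585],[0.8945,-0.6433,-0.0579,0,0,-0.8585],[0.8945,-0.6433,-0.0579,0,0,-0.8585],[0.8945,-0.6433,-0.0579,0,0,-0.8585],[0.8945,-0.6433,-0.0579,0,0,-0.8585],[0.8945,-0.6433,-0.0579,0,0,-0.8585]]
  grip: 1

```text
t: 1.45
tool_pos: [0.28, -0.32, 0.24]
eef_rot: [[0.272, 0.962, 0.0], [0.962, -0.272, -0.0], [-0.0, 0.0, -1.0]]
force: [0.5, 0.5, -0.2]
grip_width: 0.0852
```

carry_out:
  commands:
    - [[0.98,0.22,0,0,0,0],[0.98,0.22,0,0,0,0],[0.98,0.22,0,0,0,0],[0.98,0.22,0,0,0,0],[0.98,0.22,0,0,0,0]]

```text
t: 1.87
tool_pos: [0.353, -0.1843, 0.2401]
eef_rot: [[0.272, 0.962, 0.001], [0.962, -0.272, 0.001], [0.001, 0.0, -1.0]]
force: [0.1, -0.7, -0.3]
grip_width: 0.0852
```

carry_out:
  commands:
    - [[0.98,0.22,0,0,0,0],[0.98,0.22,0,0,0,0],[0.98,0.22,0,0,0,0],[0.98,0.22,0,0,0,0],[0.98,0.22,0,0,0,0]]

```text
t: 2.28
tool_pos: [0.4247, -0.0519, 0.2397]
eef_rot: [[0.271, 0.962, 0.0], [0.962, -0.271, 0.001], [0.001, -0.0, -1.0]]
force: [0.2, -0.6, -1.5]
grip_width: 0.0857
```

Run:
```python
from h import *
s=state();print(s['t'],s['tool_pos'],s['q'],s['force'])
cal=get_calibration('wrist');p,d=read_camera('wrist');cv2.imwrite('pics/w1.png',p)
P=cloud('wrist',d,cal)
for z in [(.107,.118),(.02,.1)]:
    q=sel(P,(.4955,.102),.05,*z)
    if len(q)>5:print(len(q),q.mean(0),cv2.minAreaRect(q[:,:2].astype(np.float32)*1000))
plan([((.4955,.102,.2),74.3),((.4955,.102,.062),74.3)])
```

```text
2.2833 [ 0.42469321 -0.05192549  0.23973097] [-1.22293923e-01  6.31738832e-02 -1.88099312e-01  1.31951080e+00
  8.56626152e-04  1.72341949e+00] [ 0.20194429 -0.55906296 -1.51910573]
456 [0.49207751 0.09642008 0.11057157] ((492.0092468261719, 96.20571899414062), (10.163679122924805, 23.486894607543945), 73.5582046508789)
2166 [0.48823748 0.09053624 0.07930404] ((491.19061279296875, 94.55313873291016), (24.854896545410156, 40.92378616333008), 70.65304565429688)
[1.128, 0.1791, 0.2648, -0.0004, 0.0, -0.0007] rows>= 4.2 TOO BIG
[0.0, 0.0, 0.92, 0.0, 0.0, 0.0] rows>= 3.3
```

carry_out:
  commands:
    - [[0.95,0.18,0,0,0,0],[0.95,0.18,0,0,0,0],[0.95,0.18,0,0,0,0],[0.95,0.18,0,0,0,0],[0.95,0.18,0,0,0,0],[0.95,0.18,0,0,0,0]]

```text
t: 2.83
tool_pos: [0.4877, 0.0745, 0.2396]
eef_rot: [[0.272, 0.962, -0.001], [0.962, -0.272, -0.0], [-0.001, -0.001, -1.0]]
force: [-1.2, -0.5, -0.4]
grip_width: 0.0854
```

Run:
```python
from h import *
s=state();print(s['t'],s['tool_pos'])
cal=get_calibration('wrist');p,d=read_camera('wrist');cv2.imwrite('pics/w2.png',p)
P=cloud('wrist',d,cal)
for z in [(.107,.118),(.02,.1)]:
    q=sel(P,(.4955,.102),.05,*z)
    if len(q)>5:print(len(q),q.mean(0),cv2.minAreaRect(q[:,:2].astype(np.float32)*1000))
plan([((.4955,.102,.2),74.3),((.4955,.102,.062),74.3)])
```

```text
2.8333 [0.48772249 0.07452273 0.23961126]
795 [0.49445756 0.10343458 0.11086723] ((494.5164489746094, 103.33784484863281), (23.632511138916016, 23.539600372314453), 73.31755065917969)
1386 [0.49544414 0.10663734 0.09482417] ((494.5320129394531, 103.47355651855469), (40.923316955566406, 40.77231216430664), 74.0098648071289)
[0.1954, 0.0008, 0.2652, -0.0005, 0.0007, -0.0022] rows>= 1.2 
[0.0, 0.0, 0.92, 0.0, 0.0, 0.0] rows>= 3.3
```

View pics/w2.png

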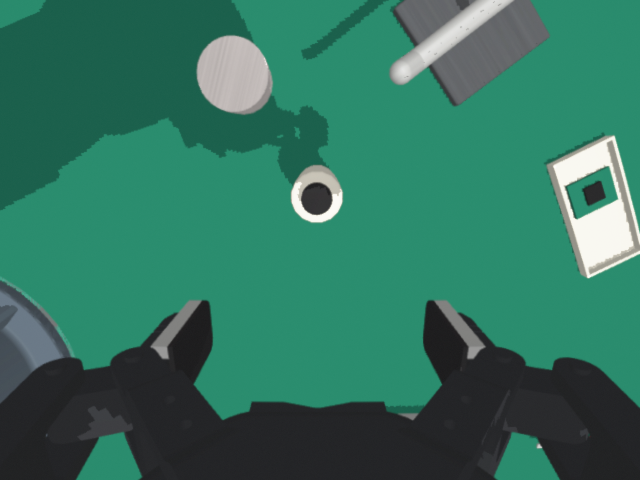

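Run:
```python
from h import *
s=state();k=get_calibration('wrist');R=cv2.Rodrigues(np.array(k['rvec'],float))[0];C=-R.T@np.array(k['tvec']).reshape(3)
print('cam in tool',np.array(s['eef_rot']).T@(C-s['tool_pos']))
plan([((.495,.1027,.062),74.3)])
```

```text
cam in tool [ 0.06708508 -0.00047236 -0.14153752]
[0.1996, -0.0032, 1.1852, -0.0005, 0.0007, -0.0022] rows>= 4.3 TOO BIG
```

carry_out:
  commands:
    - [[0,0,0,0,0,-1],[0,0,0,0,0,-1],[0,0,0,0,0,-1],[0,0,0,0,0,-1],[0,0,0,0,0,-1],[0,0,0,0,0,-1],[0,0,0,0,0,-1],[0,0,0,0,0,-1],[0,0,0,0,0,-1]]

```text
t: 3.63
tool_pos: [0.4872, 0.0731, 0.2403]
eef_rot: [[-0.701, 0.713, 0.0], [0.713, 0.701, -0.0], [-0.0, -0.0, -1.0]]
force: [-0.0, -0.3, 0.1]
grip_width: 0.0853
```

carry_out:
  commands:
    - [[0,0,0,0,0,-1],[0,0,0,0,0,-1],[0,0,0,0,0,-1],[0,0,0,0,0,-1],[0,0,0,0,0,-1],[0,0,0,0,0,-1],[0,0,0,0,0,-1],[0,0,0,0,0,-1],[0,0,0,0,0,-1]]

```text
t: 4.38
tool_pos: [0.4872, 0.0731, 0.2403]
eef_rot: [[-0.968, -0.251, 0.0], [-0.251, 0.968, -0.0], [-0.0, -0.0, -1.0]]
force: [0.2, 0.9, 0.1]
grip_width: 0.0852
```

carry_out:
  commands:
    - [[0,0,0,0,0,-1],[0,0,0,0,0,-1],[0,0,0,0,0,-1],[0,0,0,0,0,-1],[0,0,0,0,0,-1],[0,0,0,0,0,-1],[0,0,0,0,0,-1],[0,0,0,0,0,-1],[0,0,0,0,0,-1]]

```text
t: 5.13
tool_pos: [0.4872, 0.0731, 0.2403]
eef_rot: [[-0.267, -0.964, 0.0], [-0.964, 0.267, -0.0], [0.0, -0.0, -1.0]]
force: [0.0, 0.8, -0.3]
grip_width: 0.0852
```

Run:
```python
from h import *
s=state();print(s['t'],s['tool_pos'],s['q'])
plan([((.495,.1027,.20),-105.7),((.495,.1027,.062),-105.7)])
```

```text
5.1333 [0.48722689 0.0730753  0.24027305] [ 1.49069872e-01  1.96287079e-01 -3.25837609e-02  1.34175913e+00
 -3.08232994e-04 -1.15168313e+00]
[-0.2042, 0.0028, 0.2684, -0.0003, -0.0002, 0.0038] rows>= 1.2 
[0.0, 0.0, 0.92, 0.0, 0.0, 0.0] rows>= 3.3
```

carry_out:
  commands:
    - [[-0.2042,0.0028,0.26,0,0,0.0038],[-0.2042,0.0028,0.268,0,0,0.0038],[-0.2042,0.0028,0.268,0,0,0.0038]]

```text
t: 5.38
tool_pos: [0.4942, 0.1037, 0.1979]
eef_rot: [[-0.276, -0.961, -0.003], [-0.961, 0.276, -0.001], [0.002, 0.003, -1.0]]
force: [-0.5, -0.2, -0.1]
grip_width: 0.0849
```

carry_out:
  commands:
    - [[0,0,0.23,0,0,0],[0,0,0.46,0,0,0],[0,0,0.69,0,0,0],[0,0,0.92,0,0,0],[0,0,0.92,0,0,0],[0,0,0.92,0,0,0]]

```text
t: 5.88
tool_pos: [0.4948, 0.1033, 0.0623]
eef_rot: [[-0.276, -0.961, -0.002], [-0.961, 0.276, -0.001], [0.001, 0.002, -1.0]]
force: [0.8, 0.9, 1.1]
grip_width: 0.0853
```

carry_out:
  commands:
    - [[0,0,0,0,0,0],[0,0,0,0,0,0],[0,0,0,0,0,0],[0,0,0,0,0,0],[0,0,0,0,0,0],[0,0,0,0,0,0],[0,0,0,0,0,0],[0,0,0,0,0,0]]
  grip: 0
  squeeze: 30

```text
t: 6.55
tool_pos: [0.4965, 0.1049, 0.0634]
eef_rot: [[-0.274, -0.962, 0.002], [-0.962, 0.274, 0.0], [-0.001, -0.002, -1.0]]
force: [-2.7, -0.6, 12.7]
grip_width: 0.0409
```

Run:
```python
from h import *
s=state();print(s['t'],s['tool_pos'],s['grip_width'],s['force'])
p,d=read_camera('scene');cv2.imwrite('pics/s1.png',cv2.resize(p[200:380,280:460],None,fx=3,fy=3))
```

```text
6.55 [0.49652665 0.10492799 0.06336732] 0.040903199852829454 [-2.66286455 -0.59465934 12.74151384]
```

View pics/s1.png

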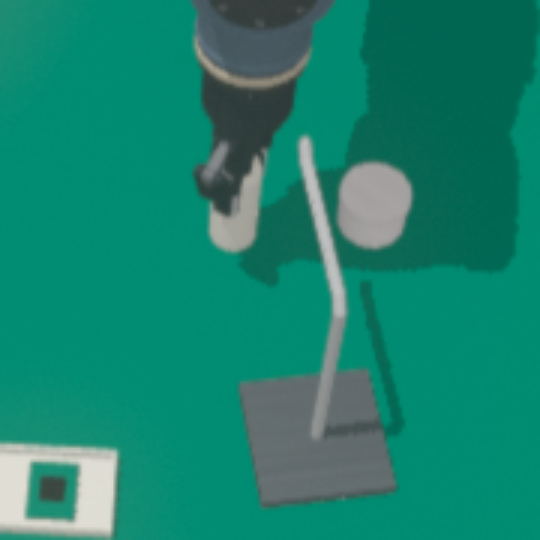

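Run:
```python
from h import *
p=np.array([.495,.1027,.062])
plan([((.495,.1027,.205),-105.7),((.52,-.02,.212),-105.7),((.555,-.14,.212),-105.7),((.588,-.258,.212),-105.7)],p,Rd(-105.7))
```

```text
[0.0, 0.0, -0.9533, 0.0, 0.0, 0.0] rows>= 3.4 
[0.7424, -0.3818, -0.0467, 0.0, 0.0, 0.0] rows>= 3.0 
[0.707, -0.4411, 0.0, 0.0, 0.0, 0.0] rows>= 3.0 
[0.6978, -0.4247, 0.0, 0.0, 0.0, 0.0] rows>= 2.9
```

carry_out:
  commands:
    - [[0,0,-0.2,0,0,0],[0,0,-0.4,0,0,0],[0,0,-0.6,0,0,0],[0,0,-0.8,0,0,0],[0,0,-0.95,0,0,0],[0,0,-0.95,0,0,0]]

```text
t: 7.1
tool_pos: [0.4975, 0.1051, 0.2094]
eef_rot: [[-0.274, -0.962, 0.007], [-0.962, 0.274, 0.001], [-0.003, -0.006, -1.0]]
force: [-0.0, -0.1, -0.6]
grip_width: 0.0412
```

carry_out:
  commands:
    - [[0.16,-0.08,-0.05,0,0,0],[0.34,-0.18,-0.05,0,0,0],[0.54,-0.28,-0.05,0,0,0],[0.74,-0.38,-0.05,0,0,0]]

```text
t: 7.43
tool_pos: [0.52, -0.0189, 0.212]
eef_rot: [[-0.273, -0.962, 0.001], [-0.962, 0.273, -0.0], [-0.0, -0.001, -1.0]]
force: [0.8, -0.6, -1.1]
grip_width: 0.0412
```

carry_out:
  commands:
    - [[0.2,-0.13,0,0,0,0],[0.4,-0.25,0,0,0,0],[0.6,-0.37,0,0,0,0],[0.71,-0.44,0,0,0,0]]

```text
t: 7.77
tool_pos: [0.5544, -0.1415, 0.2116]
eef_rot: [[-0.276, -0.961, 0.0], [-0.961, 0.276, -0.001], [0.001, -0.0, -1.0]]
force: [0.4, 0.2, -0.9]
grip_width: 0.0411
```

carry_out:
  commands:
    - [[0.2,-0.13,0,0,0,0],[0.4,-0.25,0,0,0,0],[0.55,-0.34,0,0,0,0],[0.65,-0.4,0,0,0,0],[0.7,-0.42,0,0,0,0],[0.7,-0.42,0,0,0,0]]

```text
t: 8.27
tool_pos: [0.5857, -0.2578, 0.2112]
eef_rot: [[-0.276, -0.961, -0.001], [-0.961, 0.276, 0.0], [0.0, 0.001, -1.0]]
force: [-0.8, 0.0, -1.1]
grip_width: 0.0408
```

Run:
```python
from h import *
s=state();print(s['t'],s['tool_pos'],s['grip_width'],s['force'])
for c in ['scene','top','wrist']:
    cal=get_calibration(c);p,d=read_camera(c);cv2.imwrite(f'pics/{c}2.png',p);P=cloud(c,d,cal);np.save(f'pics/{c}2.npy',P)
    q=sel(P,(.51,-.2685),.135,.04,.05);print(c,'rim',len(q),cv2.minAreaRect(q[:,:2].astype(np.float32)*1000))
    q=sel(P,(.588,-.258),.03,.13,.245);print('bottle',len(q),q.mean(0),cv2.minAreaRect(q[:,:2].astype(np.float32)*1000))
p=[cv2.resize(cv2.imread(f'pics/{c}2.png')[a:a+160,b:b+160],(390,390)) for c,a,b in(('scene',150,150),('top',170,360))]
cv2.imwrite('pics/pair2.png',np.hstack(p))
```

```text
8.2667 [ 0.58569095 -0.25779873  0.21118986] 0.040786347449113955 [-0.77605744  0.0444797  -1.1003344 ]
scene rim 640 ((511.0077209472656, -268.3593444824219), (124.41078186035156, 204.57666015625), 74.42916870117188)
bottle 424 [ 0.59611224 -0.25004381  0.20030013] ((590.13037109375, -254.25267028808594), (31.925647735595703, 59.18543243408203), 56.161373138427734)
top rim 444 ((519.1264038085938, -241.85440063476562), (64.3989486694336, 198.41436767578125), 73.90936279296875)
bottle 231 [ 0.58070476 -0.24162331  0.19915259] ((579.7138671875, -244.0177459716797), (40.039302825927734, 18.130590438842773), 20.254594802856445)
wrist rim 5397 ((509.4248962402344, -267.3585510253906), (120.6885757446289, 200.80235290527344), 74.65454864501953)
bottle 6723 [ 0.58197781 -0.27248966  0.21694057] ((587.189453125, -262.6903381347656), (34.6378059387207, 58.13142013549805), 73.76094818115234)
```

View pics/pair2.png

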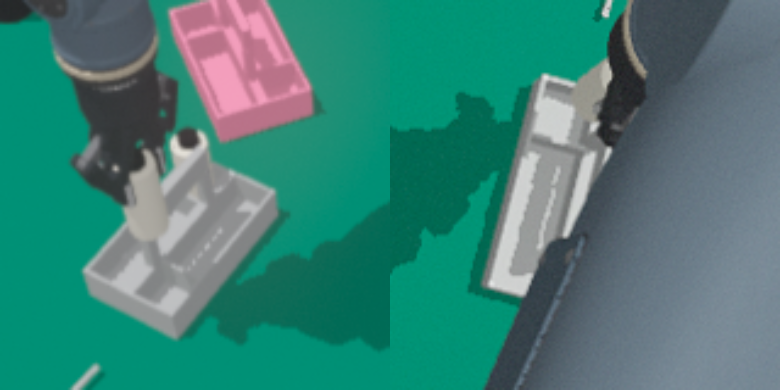

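View pics/wrist2.png

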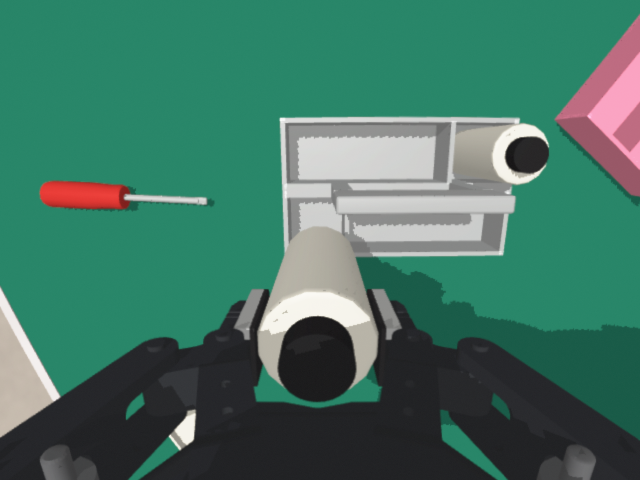

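Run:
```python
from h import *
from scipy.optimize import least_squares
s=state();R=np.array(s['eef_rot']);print(s['tool_pos'])
tp=np.array(s['tool_pos'])
for c,zz in [('scene',(.155,.19)),('wrist',(.155,.19)),('wrist',(.2,.245)),('wrist',(.15,.245))]:
    P=np.load(f'pics/{c}2.npy');q=sel(P,tp[:2],.028,*zz)
    f=least_squares(lambda x:np.hypot(q[:,0]-x[0],q[:,1]-x[1])-.021,tp[:2],loss='soft_l1',f_scale=.001)
    print(c,zz,len(q),f.x.round(4),np.abs(f.fun).mean().round(4))
P=np.load('pics/wrist2.npy')
for a,b in[(.245,.252),(.254,.268)]:
    q=sel(P,tp[:2],.04,a,b);print(len(q),q.mean(0) if len(q) else '',cv2.minAreaRect(q[:,:2].astype(np.float32)*1000) if len(q)>4 else '')
q=sel(P,tp[:2],.04,.1,.28);print(np.percentile(q[:,2],[1,50,99]))
# stowed bottle
q=sel(P,(.434,-.278),.04,.112,.125);print('stowed cap',q.mean(0),cv2.minAreaRect(q[:,:2].astype(np.float32)*1000))
```

```text
[ 0.58577156 -0.25543418  0.2119371 ]
scene (0.155, 0.19) 151 [ 0.5831 -0.2607] 0.0012
wrist (0.155, 0.19) 1034 [ 0.584  -0.2574] 0.0002
wrist (0.2, 0.245) 4815 [ 0.5847 -0.2577] 0.0009
wrist (0.15, 0.245) 6364 [ 0.5845 -0.2576] 0.0008
6789 [ 0.58279163 -0.26413086  0.24757316] ((584.6655883789062, -259.98492431640625), (37.694671630859375, 63.309120178222656), 73.1297607421875)
9205 [ 0.58462883 -0.2611099   0.2609745 ] ((584.950439453125, -258.1327819824219), (24.539974212646484, 79.79370880126953), 73.96381378173828)
[0.12907834 0.24790115 0.27896222]
stowed cap [ 0.43564899 -0.27792806  0.11670041] ((443.4782409667969, -270.05291748046875), (50.9114875793457, 25.073070526123047), 40.66413116455078)
```

carry_out:
  commands:
    - [[-0.008,-0.012,0,0,0,0],[-0.008,-0.012,0.2,0,0,0],[-0.008,-0.012,0.4,0,0,0],[-0.008,-0.012,0.55,0,0,0],[-0.008,-0.012,0.65,0,0,0],[-0.008,-0.012,0.7,0,0,0],[-0.008,-0.012,0.75,0,0,0],[-0.008,-0.012,0.78,0,0,0]]

```text
t: 9.08
tool_pos: [0.5883, -0.2554, 0.0949]
eef_rot: [[-0.274, -0.962, 0.001], [-0.962, 0.274, -0.0], [0.0, -0.001, -1.0]]
force: [0.4, -0.2, -0.6]
grip_width: 0.0409
```

Run:
```python
from h import *
s=state();print(s['t'],s['tool_pos'],s['grip_width'],s['force'])
k=get_calibration('wrist');p,d=read_camera('wrist');cv2.imwrite('pics/w3.png',p)
p,d=read_camera('scene');cv2.imwrite('pics/s3.png',cv2.resize(p[190:290,170:280],None,fx=5,fy=5))
```

```text
9.0833 [ 0.58825037 -0.25537829  0.09486702] 0.040948171837104544 [ 0.43163872 -0.2058166  -0.55215561]
```

View pics/s3.png

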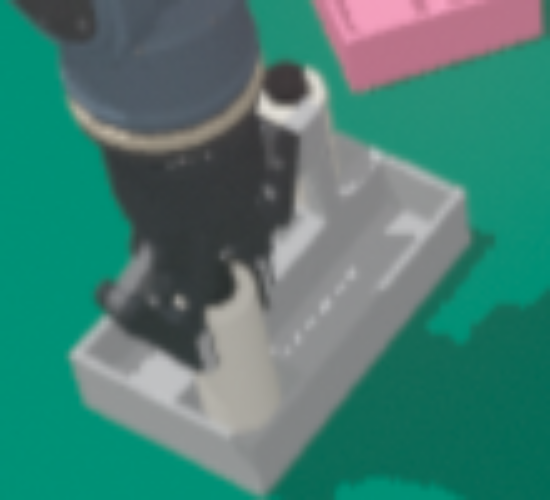

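View pics/w3.png

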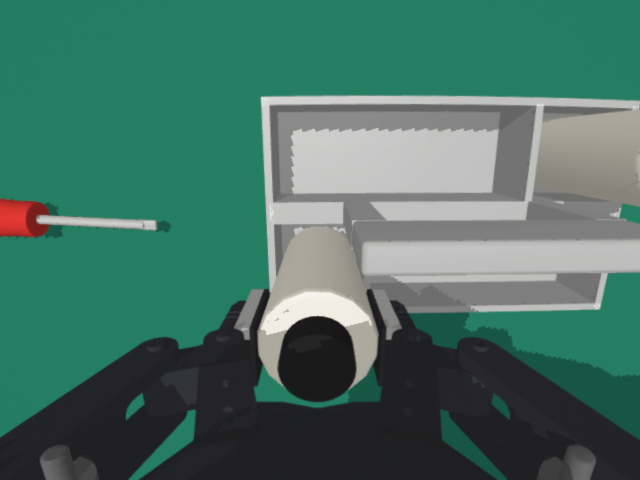

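carry_out:
  commands:
    - [[0,0,0.06,0,0,0],[0,0,0.11,0,0,0],[0,0,0.15,0,0,0],[0,0,0.165,0,0,0],[0,0,0.165,0,0,0]]

```text
t: 9.6
tool_pos: [0.5877, -0.2558, 0.0697]
eef_rot: [[-0.274, -0.962, -0.0], [-0.962, 0.274, 0.0], [0.0, 0.0, -1.0]]
force: [-0.7, -0.8, 0.1]
grip_width: 0.0414
```

Run:
```python
from h import *
s=state();print(s['t'],s['tool_pos'],s['grip_width'],s['force'])
```

```text
9.6 [ 0.58769589 -0.25581975  0.06972426] 0.04140804437093333 [-0.68450899 -0.7725952   0.11155218]
```

carry_out:
  commands:
    - [[0,0,0,0,0,0],[0,0,0,0,0,0],[0,0,0,0,0,0],[0,0,0,0,0,0],[0,0,0,0,0,0],[0,0,0,0,0,0]]
  grip: 0.75

```text
t: 10.1
tool_pos: [0.588, -0.2559, 0.0701]
eef_rot: [[-0.274, -0.962, 0.0], [-0.962, 0.274, -0.0], [0.0, -0.0, -1.0]]
force: [-0.0, -0.1, -0.4]
grip_width: 0.0641
```

carry_out:
  commands:
    - [[0,0,-0.1,0,0,0],[0,0,-0.25,0,0,0],[0,0,-0.5,0,0,0],[0,0,-0.75,0,0,0],[0,0,-1,0,0,0],[0,0,-1,0,0,0]]

```text
t: 10.6
tool_pos: [0.5901, -0.2568, 0.2279]
eef_rot: [[-0.274, -0.962, 0.009], [-0.962, 0.274, -0.004], [0.001, -0.01, -1.0]]
force: [0.7, -0.9, 0.5]
grip_width: 0.064
```

Run:
```python
from h import *
s=state();print(s['t'],s['tool_pos'],s['grip_width'],s['force'],s['q'])
k=get_calibration('wrist');p,d=read_camera('wrist');cv2.imwrite('pics/w4.png',p);P=cloud('wrist',d,k);np.save('pics/w4.npy',P)
q=sel(P,(.51,-.268),.135,.04,.05);print('rim',len(q),cv2.minAreaRect(q[:,:2].astype(np.float32)*1000))
q=sel(P,(.587,-.257),.025,.1135,.125);print('cap',len(q),q.mean(0))
q=sel(P,(.51,-.268),.1,.126,.14);print('bar',len(q),q.mean(0),cv2.minAreaRect(q[:,:2].astype(np.float32)*1000))
p,d=read_camera('scene');cv2.imwrite('pics/s4.png',cv2.resize(p[190:290,170:280],None,fx=4,fy=4))
plan([((.511,-.268,.22),-150),((.511,-.268,.22),164.3)])
```

```text
10.6 [ 0.5900795  -0.25677745  0.22791337] 0.06399063777669838 [ 0.66495487 -0.9202662   0.49123776] [-4.10447776e-01  5.18507270e-01  3.95481918e-01  1.43789758e+00
  1.07629938e-05 -1.70332280e+00]
rim 5045 ((509.53289794921875, -267.478271484375), (120.70309448242188, 200.50283813476562), 74.66552734375)
cap 848 [ 0.58547229 -0.25817673  0.11683919]
bar 2931 [ 0.51063144 -0.26816656  0.12868097] ((509.32794189453125, -267.5482482910156), (12.040384292602539, 115.8485336303711), 74.43739318847656)
[0.2178, 0.4772, 0.0094, -0.003, 0.0008, 0.7346] rows>= 6.2 
[0.0, 0.0, 0.0, 0.0, 0.0, 0.7617] rows>= 6.4
```

View pics/w4.png

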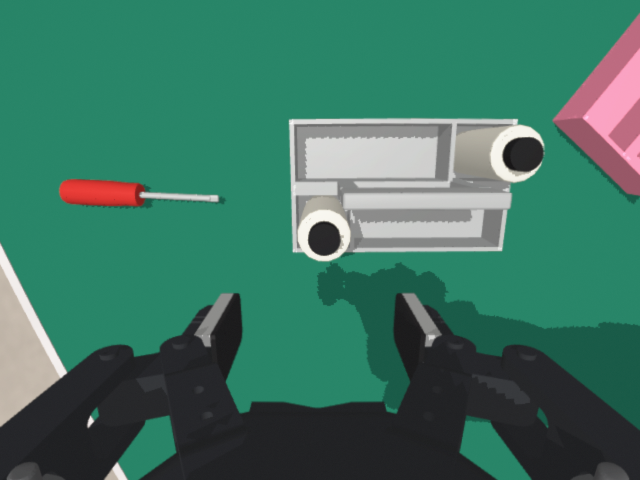

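View pics/s4.png

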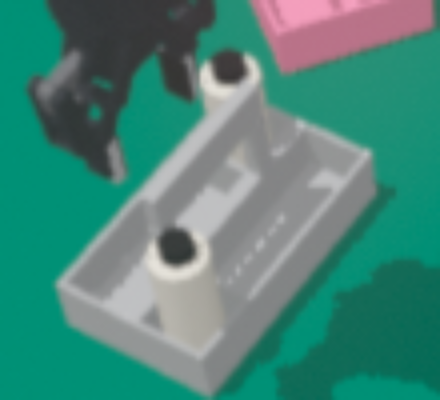

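carry_out:
  commands:
    - [[0.22,0.48,0,0,0,0.75],[0.22,0.48,0,0,0,0.75],[0.22,0.48,0,0,0,0.75],[0.22,0.48,0,0,0,0.75],[0.22,0.48,0,0,0,0.75],[0.22,0.48,0,0,0,0.75],[0.22,0.48,0,0,0,0.75]]

```text
t: 11.28
tool_pos: [0.5089, -0.2675, 0.2186]
eef_rot: [[-0.878, -0.479, -0.002], [-0.479, 0.878, 0.001], [0.001, 0.002, -1.0]]
force: [-0.4, -0.1, 0.0]
grip_width: 0.0639
```

carry_out:
  commands:
    - [[0,0,0,0,0,0.745],[0,0,0,0,0,0.745],[0,0,0,0,0,0.745],[0,0,0,0,0,0.745],[0,0,0,0,0,0.745],[0,0,0,0,0,0.745],[0,0,0,0,0,0.745],[0,0,0,0,0,0.745]]

```text
t: 11.95
tool_pos: [0.5091, -0.2675, 0.2186]
eef_rot: [[-0.963, 0.271, -0.002], [0.271, 0.963, 0.001], [0.002, 0.0, -1.0]]
force: [0.3, 1.0, 0.2]
grip_width: 0.0641
```

Run:
```python
from h import *
s=state();print(s['t'],s['tool_pos'],s['eef_rot'],s['grip_width'])
k=get_calibration('wrist');p,d=read_camera('wrist');cv2.imwrite('pics/w5.png',p);P=cloud('wrist',d,k)
q=sel(P,(.51,-.268),.1,.126,.14);print('bar',len(q),q.mean(0),cv2.minAreaRect(q[:,:2].astype(np.float32)*1000))
plan([((.51,-.268,.2),164.45),((.51,-.268,.102),164.45)])
```

```text
11.95 [ 0.50905098 -0.26750021  0.21861333] [[-9.62604535e-01  2.70903023e-01 -2.01542704e-03]
 [ 2.70901360e-01  9.62606527e-01  1.06220497e-03]
 [ 2.22781776e-03  4.76501391e-04 -9.99997405e-01]] 0.0640643366941798
bar 2927 [ 0.50554496 -0.26629997  0.12868304] ((509.1705322265625, -267.4720153808594), (11.825122833251953, 115.44622802734375), 74.6419906616211)
[-0.0066, -0.0014, 0.1254, 0.0004, -0.0018, -0.0002] rows>= 0.5 
[0.0, 0.0, 0.6533, 0.0, 0.0, 0.0] rows>= 2.4
```

View pics/w5.png

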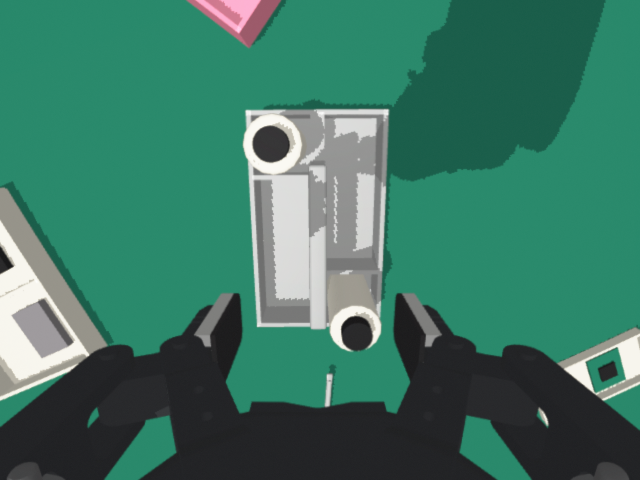

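carry_out:
  commands:
    - [[0,0,0.25,0,0,0],[0,0,0.45,0,0,0],[0,0,0.6,0,0,0],[0,0,0.7,0,0,0],[0,0,0.77,0,0,0],[0,0,0.77,0,0,0]]

```text
t: 12.5
tool_pos: [0.5083, -0.2671, 0.1021]
eef_rot: [[-0.963, 0.268, -0.003], [0.268, 0.963, 0.002], [0.004, 0.001, -1.0]]
force: [-0.6, -0.3, 0.0]
grip_width: 0.064
```

carry_out:
  commands:
    - [[0,0,0,0,0,0],[0,0,0,0,0,0],[0,0,0,0,0,0],[0,0,0,0,0,0],[0,0,0,0,0,0],[0,0,0,0,0,0],[0,0,0,0,0,0],[0,0,0,0,0,0],[0,0,0,0,0,0],[0,0,0,0,0,0]]
  grip: 0
  squeeze: 70

```text
t: 13.33
tool_pos: [0.5102, -0.2679, 0.1055]
eef_rot: [[-0.963, 0.269, 0.002], [0.269, 0.963, -0.0], [-0.002, 0.0, -1.0]]
force: [-0.1, 2.6, 5.9]
grip_width: 0.0105
```

Run:
```python
from h import *
s=state();print(s['t'],s['tool_pos'],s['grip_width'],s['force'],s['wrist_torque'])
```

```text
13.3333 [ 0.51023712 -0.26788579  0.10546161] 0.010546045958537292 [-0.08786762  2.62075478  5.91257766] [0.4058074  0.02300454 0.11729693]
```

carry_out:
  commands:
    - [[0,0,-0.04,0,0,0],[0,0,-0.12,0,0,0],[0,0,-0.22,0,0,0],[0,0,-0.34,0,0,0],[0,0,-0.46,0,0,0],[0,0,-0.58,0,0,0],[0,0,-0.7,0,0,0],[0,0,-0.82,0,0,0],[0,0,-0.92,0,0,0],[0,0,-0.98,0,0,0],[0,0,-0.98,0,0,0],[0,0,-0.98,0,0,0]]

```text
t: 14.33
tool_pos: [0.5097, -0.2679, 0.2512]
eef_rot: [[-0.963, 0.269, -0.0], [0.269, 0.963, 0.0], [0.0, 0.0, -1.0]]
force: [0.9, -0.2, -6.1]
grip_width: 0.0106
```

Run:
```python
from h import *
s=state();print(s['t'],s['tool_pos'],s['grip_width'],s['force'],s['wrist_torque'])
for c in ['scene','wrist']:
    k=get_calibration(c);p,d=read_camera(c);cv2.imwrite(f'pics/{c}6.png',p);P=cloud(c,d,k)
    q=sel(P,(.51,-.268),.135,.18,.205);print(c,'rim',len(q),cv2.minAreaRect(q[:,:2].astype(np.float32)*1000),np.percentile(q[:,2],[5,50,95]))
    A=np.c_[q[:,:2]-q[:,:2].mean(0),np.ones(len(q))];print('slope',np.linalg.lstsq(A,q[:,2],rcond=None)[0])
plan([((.495,-.17,.253),150),((.48,-.07,.253),135),((.47,.03,.253),120),((.461,.124,.253),111.6)])
```

```text
14.3333 [ 0.50965344 -0.26785001  0.25119794] 0.010591335248051352 [ 0.93940626 -0.20280217 -6.07762008] [ 0.01260954 -0.03284221  0.03966259]
scene rim 1112 ((508.90606689453125, -267.7441711425781), (125.8270263671875, 205.9231719970703), 73.98450469970703) [0.18089067 0.18926731 0.19839559]
slope [0.0023023  0.00573068 0.18901784]
wrist rim 8575 ((508.45477294921875, -267.491455078125), (120.66700744628906, 200.07638549804688), 74.06754302978516) [0.18167477 0.18885852 0.19024771]
slope [-0.01530143 -0.00149549  0.1880401 ]
[0.2668, 0.601, -0.0168, 0.0001, -0.0017, 0.2396] rows>= 2.4 
[0.4199, 0.5274, 0.0, 0.0, 0.0, 0.25] rows>= 2.4 
[0.5185, 0.4243, 0.0, 0.0, 0.0, 0.25] rows>= 2.4 
[0.5727, 0.2614, 0.0, 0.0, 0.0, 0.14] rows>= 2.3
```

View pics/scene6.png

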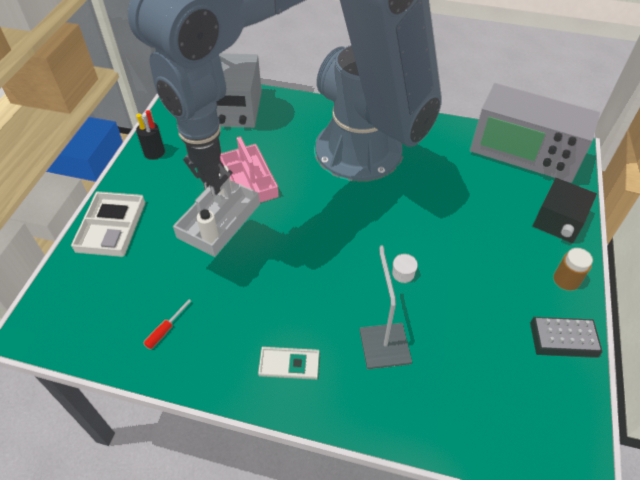

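View pics/wrist6.png

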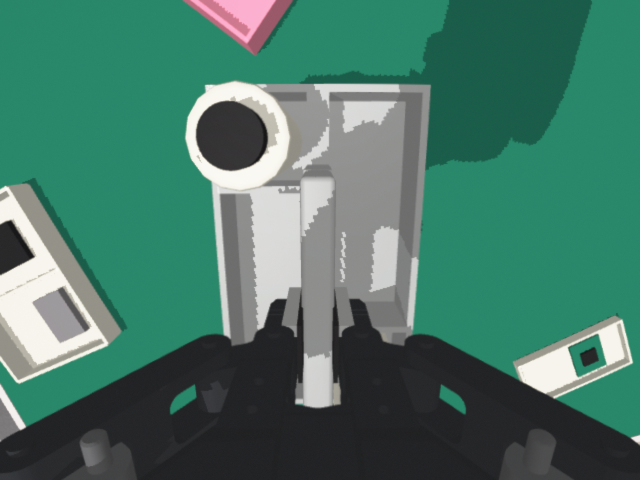

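carry_out:
  commands:
    - [[0.04,0.1,0,0,0,0.04],[0.1,0.22,0,0,0,0.1],[0.16,0.36,0,0,0,0.16],[0.22,0.5,0,0,0,0.2],[0.27,0.6,0,0,0,0.24]]

```text
t: 14.85
tool_pos: [0.4941, -0.1686, 0.2505]
eef_rot: [[-0.865, 0.502, -0.002], [0.502, 0.865, 0.001], [0.002, 0.0, -1.0]]
force: [0.5, 1.7, -6.2]
grip_width: 0.0106
```

carry_out:
  commands:
    - [[0.1,0.13,0,0,0,0.06],[0.2,0.26,0,0,0,0.12],[0.31,0.39,0,0,0,0.18],[0.42,0.53,0,0,0,0.25]]

```text
t: 15.18
tool_pos: [0.4792, -0.0689, 0.2506]
eef_rot: [[-0.704, 0.71, -0.002], [0.71, 0.704, 0.0], [0.001, -0.001, -1.0]]
force: [0.5, 0.8, -5.2]
grip_width: 0.0108
```

carry_out:
  commands:
    - [[0.13,0.1,0,0,0,0.06],[0.26,0.2,0,0,0,0.12],[0.39,0.31,0,0,0,0.18],[0.52,0.42,0,0,0,0.25]]

```text
t: 15.52
tool_pos: [0.4687, 0.0309, 0.2507]
eef_rot: [[-0.497, 0.868, -0.001], [0.868, 0.497, -0.0], [0.001, -0.001, -1.0]]
force: [0.7, 0.2, -5.8]
grip_width: 0.0108
```

carry_out:
  commands:
    - [[0.13,0.06,0,0,0,0.04],[0.26,0.12,0,0,0,0.08],[0.38,0.18,0,0,0,0.11],[0.48,0.22,0,0,0,0.14],[0.54,0.25,0,0,0,0.14],[0.57,0.26,0,0,0,0.14],[0.57,0.26,0,0,0,0.14]]

```text
t: 16.1
tool_pos: [0.4603, 0.1237, 0.2511]
eef_rot: [[-0.37, 0.929, -0.001], [0.929, 0.37, -0.0], [0.0, -0.001, -1.0]]
force: [0.3, -0.7, -6.5]
grip_width: 0.011
```

Run:
```python
from h import *
s=state();print(s['t'],s['tool_pos'],s['eef_rot'],s['grip_width'],s['force'],s['q'])
for c in ['scene','top','wrist']:
    k=get_calibration(c);p,d=read_camera(c);cv2.imwrite(f'pics/{c}7.png',p);P=cloud(c,d,k);np.save(f'pics/{c}7.npy',P)
    q=sel(P,(.461,.124),.135,.18,.2);print(c,'rim',len(q),cv2.minAreaRect(q[:,:2].astype(np.float32)*1000),np.percentile(q[:,2],[5,50,95]))
    q=sel(P,(.63,.19),.08,.203,.23);print(c,'arm',len(q),q.mean(0) if len(q) else'',cv2.minAreaRect(q[:,:2].astype(np.float32)*1000) if len(q)>3 else '')
```

```text
16.1 [0.46031009 0.12374202 0.25105388] [[-3.69598165e-01  9.29191302e-01 -8.48541912e-04]
 [ 9.29191686e-01  3.69598092e-01 -2.47779304e-04]
 [ 8.33850969e-05 -8.80036866e-04 -9.99999609e-01]] 0.011036794912412096 [ 0.25747945 -0.6740062  -6.50206322] [ 2.62627220e-01  1.62923939e-01 -4.61389402e-02  1.36261722e+00
 -1.89860117e-05  1.45484699e+00]
scene rim 1117 ((460.1865234375, 124.37093353271484), (126.97339630126953, 202.01907348632812), 21.617223739624023) [0.18093355 0.18949133 0.19544708]
scene arm 241 [0.62228707 0.1882307  0.21367501] ((620.2581787109375, 188.1283416748047), (139.82928466796875, 10.693879127502441), 21.968647003173828)
top rim 597 ((479.7237548828125, 77.37197875976562), (118.72618865966797, 102.80634307861328), 21.70009422302246) [0.18387241 0.18926528 0.19221575]
top arm 55 [0.67092619 0.20639133 0.2113483 ] ((671.9845581054688, 207.51455688476562), (25.75035285949707, 9.706742286682129), 24.547523498535156)
wrist rim 8642 ((460.0911865234375, 123.0384292602539), (120.94255065917969, 200.4917755126953), 21.533357620239258) [0.1817073  0.18945776 0.19080075]
wrist arm 2319 [0.5907488  0.17842611 0.21262425] ((591.8336791992188, 177.57701110839844), (78.98714447021484, 10.872673988342285), 21.86945915222168)
```

View pics/scene7.png

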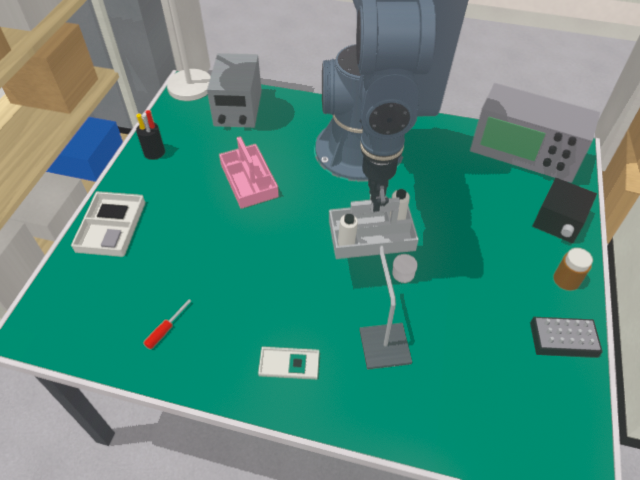

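View pics/wrist7.png

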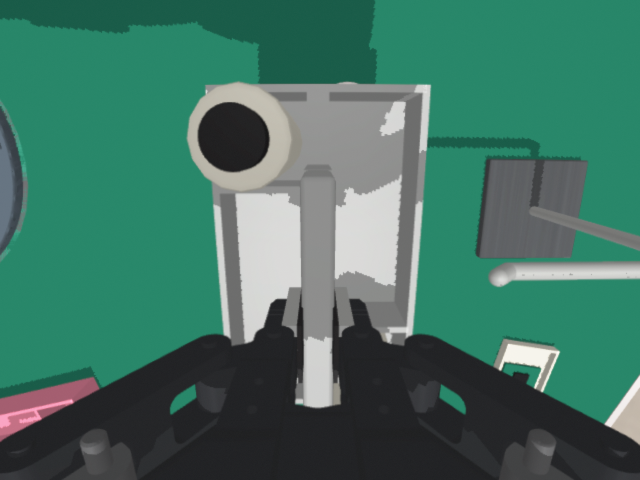

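carry_out:
  commands:
    - [[0,0.04,0,0,0,0],[0,0.12,0,0,0,0],[0,0.22,0,0,0,0],[0,0.32,0,0,0,0],[0,0.42,0,0,0,0],[0,0.52,0,0,0,0],[0,0.62,0,0,0,0],[0,0.72,0,0,0,0],[0,0.82,0,0,0,0],[0,0.9,0,0,0,0],[0,0.95,0,0,0,0],[0,0.95,0,0,0,0],[0,0.95,0,0,0,0]]

```text
t: 17.33
tool_pos: [0.5935, 0.1753, 0.251]
eef_rot: [[-0.367, 0.93, -0.001], [0.93, 0.367, -0.0], [-0.0, -0.001, -1.0]]
force: [-1.2, 0.3, -6.7]
grip_width: 0.0108
```

Run:
```python
from h import *
s=state();print(s['t'],s['tool_pos'],s['grip_width'],s['force'],s['wrist_torque'])
for c in ['scene','wrist']:
    k=get_calibration(c);p,d=read_camera(c);cv2.imwrite(f'pics/{c}8.png',p);P=cloud(c,d,k)
    q=sel(P,(.593,.177),.135,.18,.196);print(c,'rim',len(q),cv2.minAreaRect(q[:,:2].astype(np.float32)*1000),np.percentile(q[:,2],[5,50,95]))
cv2.imwrite('pics/s8c.png',cv2.resize(cv2.imread('pics/scene8.png')[200:380,300:480],None,fx=3.3,fy=3.3))
```

```text
17.3333 [0.59348261 0.1753013  0.25099133] 0.010761780536233057 [-1.2378619   0.34668561 -6.66278096] [ 0.06164576  0.02545157 -0.00063953]
scene rim 1162 ((614.39697265625, 181.286376953125), (155.83522033691406, 210.11190795898438), 15.822064399719238) [0.18124557 0.18898203 0.1937934 ]
wrist rim 8458 ((609.8619995117188, 182.05572509765625), (157.58306884765625, 200.91647338867188), 21.606929779052734) [0.18166141 0.18941446 0.19084052]
```

View pics/s8c.png

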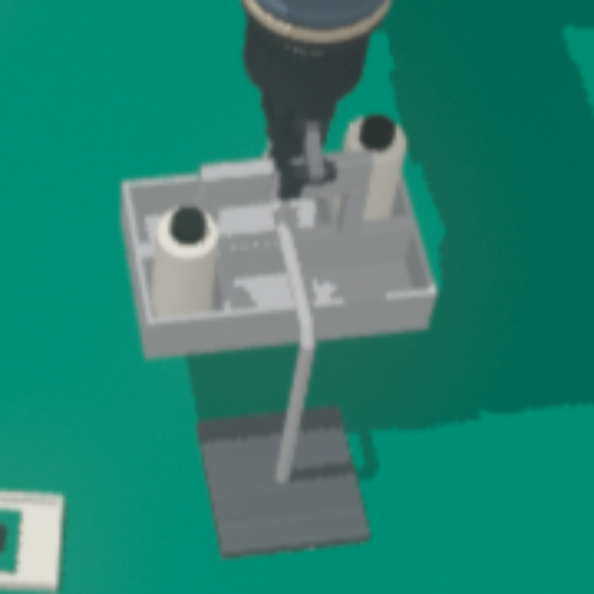

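View pics/wrist8.png

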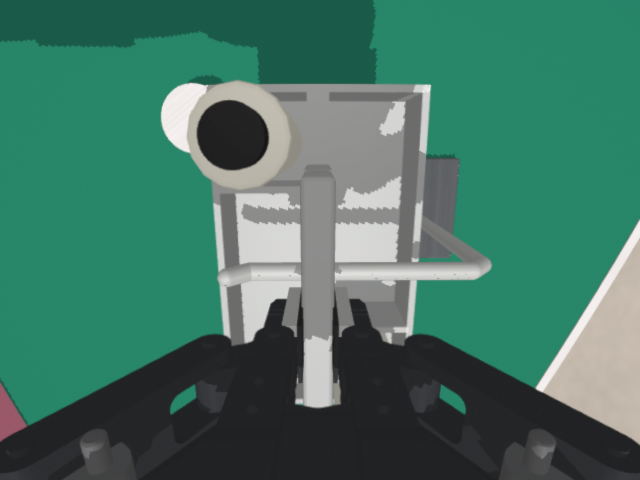

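carry_out:
  commands:
    - [[0,0,0.03,0,0,0],[0,0,0.06,0,0,0],[0,0,0.09,0,0,0],[0,0,0.12,0,0,0],[0,0,0.135,0,0,0],[0,0,0.145,0,0,0],[0,0,0.15,0,0,0],[0,0,0.15,0,0,0]]

```text
t: 18.1
tool_pos: [0.5931, 0.1757, 0.2289]
eef_rot: [[-0.368, 0.93, -0.0], [0.93, 0.368, -0.0], [-0.0, -0.0, -1.0]]
force: [-0.1, 0.2, -5.8]
grip_width: 0.0107
```

Run:
```python
from h import *
s=state();print(s['t'],s['tool_pos'],s['grip_width'],s['force'],s['wrist_torque'])
```

```text
18.1 [0.59311996 0.17574654 0.22894787] 0.01069713311324232 [-0.10866185  0.18860133 -5.83262795] [ 0.02395006 -0.03762709  0.01749376]
```

carry_out:
  commands:
    - [[0,0,0.007,0,0,0],[0,0,0.014,0,0,0],[0,0,0.02,0,0,0],[0,0,0.02,0,0,0],[0,0,0.02,0,0,0]]

```text
t: 18.52
tool_pos: [0.5931, 0.1758, 0.226]
eef_rot: [[-0.368, 0.93, -0.0], [0.93, 0.368, -0.0], [0.0, -0.0, -1.0]]
force: [-0.9, 0.4, -5.1]
grip_width: 0.0108
```

Run:
```python
from h import *
s=state();print(s['t'],s['tool_pos'],s['grip_width'],s['force'],s['wrist_torque'])
```

```text
18.5167 [0.59313998 0.17575861 0.2260302 ] 0.010808334322024327 [-0.88320862  0.36739415 -5.12303617] [ 0.00080654  0.02770151 -0.00249223]
```

carry_out:
  commands:
    - [[0,0,0.007,0,0,0],[0,0,0.013,0,0,0],[0,0,0.013,0,0,0],[0,0,0.013,0,0,0]]

```text
t: 18.85
tool_pos: [0.5933, 0.1758, 0.2252]
eef_rot: [[-0.368, 0.93, 0.001], [0.93, 0.368, 0.0], [-0.0, 0.002, -1.0]]
force: [-3.4, -0.2, 7.1]
grip_width: 0.0105
```

Run:
```python
from h import *
s=state();print(s['t'],s['tool_pos'],s['grip_width'],s['force'],s['wrist_torque'])
```

```text
18.85 [0.59332856 0.17582604 0.22519545] 0.010454899729395329 [-3.35272401 -0.17470242  7.13473955] [-0.21441237  0.7394335   0.00462623]
```

carry_out:
  commands:
    - [[0,0,-0.004,0,0,0],[0,0,-0.004,0,0,0],[0,0,-0.004,0,0,0]]

```text
t: 19.1
tool_pos: [0.5933, 0.1758, 0.2252]
eef_rot: [[-0.368, 0.93, 0.001], [0.93, 0.368, 0.0], [-0.0, 0.001, -1.0]]
force: [-1.8, 0.1, 4.9]
grip_width: 0.0108
```

carry_out:
  commands:
    - [[0,0,0,0,0,0],[0,0,0,0,0,0],[0,0,0,0,0,0],[0,0,0,0,0,0],[0,0,0,0,0,0],[0,0,0,0,0,0]]
  grip: 0.4

```text
t: 19.6
tool_pos: [0.5932, 0.1757, 0.2247]
eef_rot: [[-0.368, 0.93, -0.0], [0.93, 0.368, -0.0], [-0.0, -0.0, -1.0]]
force: [-0.4, -0.1, -0.1]
grip_width: 0.0342
```

Run:
```python
from h import *
s=state();print(s['t'],s['tool_pos'],s['grip_width'],s['force'],s['wrist_torque'])
for c in ['scene','wrist']:
    k=get_calibration(c);p,d=read_camera(c);cv2.imwrite(f'pics/{c}9.png',p)
cv2.imwrite('pics/s9c.png',cv2.resize(cv2.imread('pics/scene9.png')[200:380,300:480],None,fx=3.3,fy=3.3))
```

```text
19.6 [0.59317273 0.17574561 0.22466388] 0.034173229719807866 [-0.35740892 -0.08114268 -0.0858546 ] [0.03026164 0.00827635 0.01601498]
```

View pics/s9c.png

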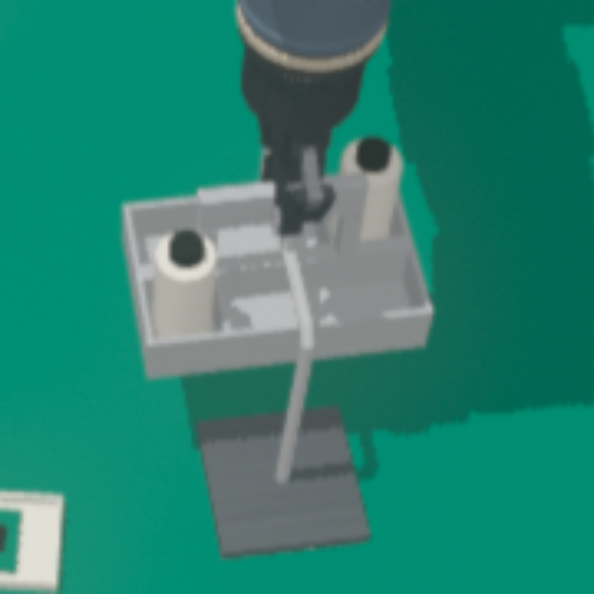

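View pics/wrist9.png

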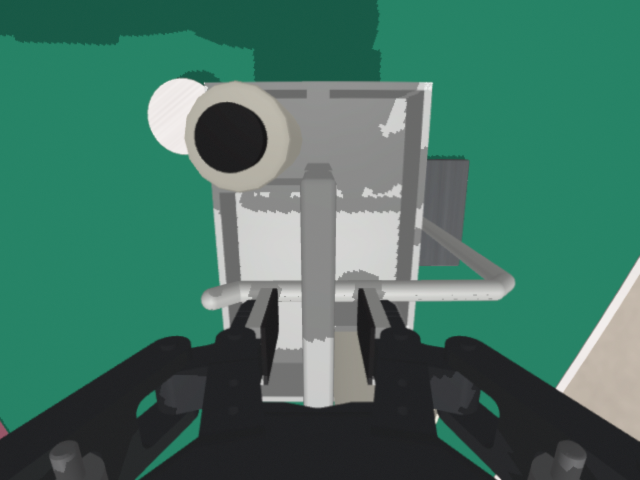

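carry_out:
  commands:
    - [[0,0,-0.05,0,0,0],[0,0,-0.12,0,0,0],[0,0,-0.22,0,0,0],[0,0,-0.35,0,0,0],[0,0,-0.5,0,0,0],[0,0,-0.65,0,0,0],[0,0,-0.8,0,0,0],[0,0,-0.95,0,0,0],[0,0,-1,0,0,0],[0,0,-1,0,0,0],[0,0,-1,0,0,0],[0,0,-1,0,0,0]]

```text
t: 20.7
tool_pos: [0.5931, 0.1758, 0.3739]
eef_rot: [[-0.368, 0.93, -0.001], [0.93, 0.368, -0.0], [0.0, -0.001, -1.0]]
force: [0.5, 0.0, -0.4]
grip_width: 0.034
```

Run:
```python
from h import *
s=state();print(s['t'],s['tool_pos'],s['grip_width'],s['force'],s['wrist_torque'])
for c in ['scene','wrist']:
    k=get_calibration(c);p,d=read_camera(c);cv2.imwrite(f'pics/{c}10.png',p);P=cloud(c,d,k)
    q=sel(P,(.593,.1757),.135,.13,.2);print(c,'rim',len(q),np.percentile(q[:,2],[5,50,95]))
    q=sel(P,(.593,.1757),.1,.2445,.26);print(c,'bar',len(q),q.mean(0),cv2.minAreaRect(q[:,:2].astype(np.float32)*1000))
    for n in ['tin','shell','driver']:
        r=models.boxes_of(c,n)[:1];print(n,[(np.round(x['point'],3),round(x['confidence'],2)) for x in r])
```

```text
20.7 [0.59308758 0.17575545 0.37390683] 0.03399487707502693 [ 0.4574785   0.04646546 -0.38423075] [-0.02351875  0.01245355  0.0529872 ]
scene rim 2507 [0.13238825 0.15795296 0.18719293]
scene bar 288 [0.59366192 0.17752258 0.2492405 ] ((589.3550415039062, 183.999755859375), (23.619598388671875, 136.4102783203125), 26.814523696899414)
tin []
shell [(array([ 0.785, -0.   ,  0.004]), 0.61)]
driver [(array([ 0.791, -0.339,  0.026]), 0.86)]
wrist rim 6339 [0.13373034 0.16280837 0.18266644]
wrist bar 2240 [0.59164374 0.17930255 0.24854474] ((593.0171508789062, 176.35206604003906), (11.65493106842041, 114.8960952758789), 21.263710021972656)
tin [(array([0.457, 0.222, 0.043]), 0.68)]
shell [(array([0.792, 0.049, 0.006]), 0.83)]
driver []
```

View pics/scene10.png

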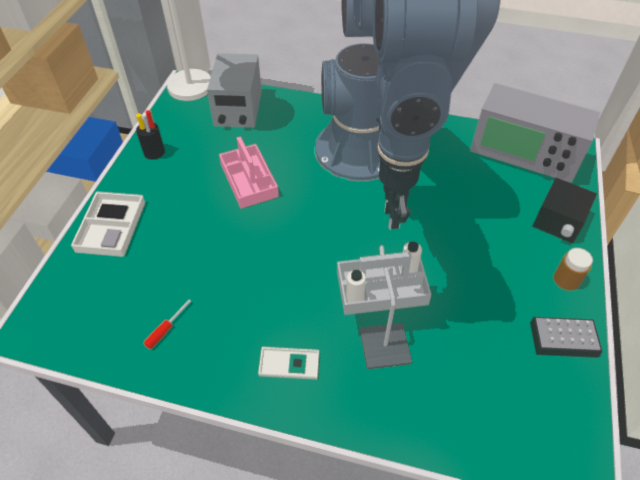

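View pics/wrist10.png

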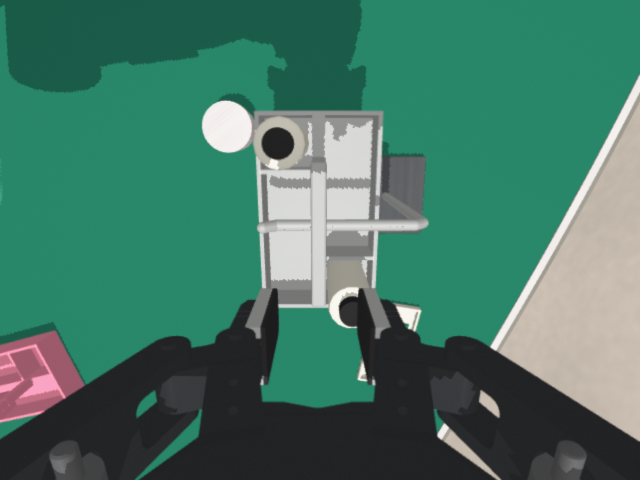

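carry_out:
  commands:
    - [[0,0,0,0,0,0],[0,0,0,0,0,0],[0,0,0,0,0,0],[0,0,0,0,0,0],[0,0,0,0,0,0],[0,0,0,0,0,0],[0,0,0,0,0,0],[0,0,0,0,0,0],[0,0,0,0,0,0],[0,0,0,0,0,0]]

```text
t: 21.93
tool_pos: [0.5932, 0.1757, 0.3747]
eef_rot: [[-0.368, 0.93, -0.0], [0.93, 0.368, -0.0], [-0.0, -0.0, -1.0]]
force: [0.2, 0.6, -0.4]
grip_width: 0.0343
```

Run:
```python
from h import *
u=np.array([.93,.368]);w=np.array([-.368,.93]);c0=np.array([.593,.1764])
for i in range(3):
    k=get_calibration('wrist');p,d=read_camera('wrist');P=cloud('wrist',d,k)
    q=sel(P,c0,.13,.12,.22);a=(q[:,:2]-c0)@u;b=(q[:,:2]-c0)@w
    for n,m in [('tipside',(abs(a+58)<4)),('postside',abs(a-58)<4),('end+',abs(b-98)<3)]:
        print(n,m.sum(),np.percentile(q[m,2],[80,95]).round(4) if m.sum() else '')
    q=sel(P,c0,.1,.2445,.26);print('bar',cv2.minAreaRect(q[:,:2].astype(np.float32)*1000),((q[:,:2]-c0)@w).min(),np.polyfit((q[:,:2]-c0)@w,q[:,2],1))
```

```text
tipside 0 
postside 0 
end+ 0 
bar ((592.8328247070312, 175.84564208984375), (11.681316375732422, 115.59034729003906), 21.913002014160156) -0.05828059936079263 [0.01781897 0.24849147]
tipside 0 
postside 0 
end+ 0 
bar ((592.7943115234375, 175.95030212402344), (11.662761688232422, 115.37870025634766), 21.912235260009766) -0.058021379647426964 [0.0163629  0.24851864]
tipside 0 
postside 0 
end+ 0 
bar ((592.8092651367188, 175.8975830078125), (11.695328712463379, 115.47881317138672), 21.91667938232422) -0.05812569150428794 [0.01780479 0.24847457]
```

Run:
```python
from rig import bot
print(bot.finish_job())
```

```text
the job is handed in; nothing more can be done
None
```

I stood the loose bottle in the caddy's empty well, hung the caddy on the hook by its bar, let go, backed the gripper off upwards and handed the job in at about 22 s. No verdict was reported.

**Caddy:** In the last wrist depth images its bar was about 94 mm from the post and within about 2 mm of the arm sideways. It was tilted about 0.02 rad along the bar and did not move between readings. The gripper was about 125 mm above the bar, with no measurable force on it.

**Bottles:** Both stood upright in the last scene and wrist pictures.

**Bystanders:** The tin, phone shell and screwdriver were in their original places in those pictures. The networks' readings agreed with the start to within a few millimetres, with these exceptions:
- The scene camera did not report the tin, but the wrist camera did, at its starting place.
- The wrist camera did not report the screwdriver.
- The wrist camera put the shell about 50 mm off in y. The shell was half hidden behind the gripper there, and the scene camera put it where it started.

**Failed check:** My last check of the rim's heights selected no points because I mixed up units. Level across the arm therefore rests on the pictures, not on a measurement.

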